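# Wedge up the elephant's plinth for its felt pads

## Task

The front feet of the elephant's plinth are to get felt pads: grip the scraper block, use it (not your fingers) to sweep all four ebony chips over the open edges of the carving board, and stand it back on the bench off the board. Then take the wedge and, keeping it flat on the board, push its thin end under the middle of the plinth's front edge until both front feet are just clear of the board, about 4 mm, while the rear feet stay down and the plinth backs against the fence. Finish still holding the wedge in that place, without the arm or hand having touched the plinth or elephant, and leave the other things on the bench where they are.

Things in the scene. Friction and masses are not known exactly. Their poses are not given: they have to be found in the camera images.
- board: Fixed pale carving board on the bench, 380 long x 220 wide x 18 mm thick. Origin: centre of its underside; x along the length to the fence, y across, z up; its top face is 18 mm above the origin. At the +x end a fence 20 mm thick (x 170 to 190 mm) rises 26 mm above the top face; the other three edges are open and drop to the bench.
- plinth_edge (a point): Middle of the lower front edge (away from the fence) of the plinth slab, 8 mm above the soles when standing; x towards the fence, y along the edge, z up. The slab is 140 (x) x 130 (y) x 30 mm on four brass feet 22 mm across and 8 mm high, so the gap under its front edge is 8 mm high and 68 mm wide between the front feet.
- foot_front_a (a point): Centre of the sole of one front foot of the plinth (20 mm behind the front edge, 45 mm to +y of the middle). Lies at the board's top height (18 mm above the bench) while the foot stands.
- foot_front_b (a point): The same for the other front foot, 45 mm to -y of the middle.
- foot_rear_a (a point): Centre of the sole of one rear foot, 100 mm behind the front one.
- foot_rear_b (a point): Centre of the sole of the other rear foot.
- scraper_grip (a point): Centre of the yellow grip of the scraper block, 56 mm above its underside; x along the length, z up. The block stands on the bench: a wooden foot 130 long (x) x 30 thick (y) x 34 mm high with a steel shoe, and on it the grip, 80 (x) x 24 (y) x 44 mm; 78 mm high in all, 0.13 to 0.21 kg. Hold it across the 24 mm.
- wedge_grip (a point): Where to hold the red-brown wooden wedge that lies on the bench: mid-width, 30 mm from the thick end, 120 mm from the thin end, 12 mm above the underside. x points to the thin end, y across, z up. Wedge 150 long x 36 wide, flat underside, straight taper from 30 mm high (thick end) to 3 mm (thin end), 0.18 mm per mm; 24.6 mm high here; 70 g.
- chip0_mid (a point): Centre of a loose black ebony chip 30 x 22 x 14 mm, 11 g, lying on the open part of the board; z up.
- chip1_mid (a point): Centre of a loose black ebony chip 30 x 22 x 14 mm, 11 g, lying on the open part of the board; z up.
- chip2_mid (a point): Centre of a loose black ebony chip 30 x 22 x 14 mm, 11 g, lying on the open part of the board; z up.
- chip3_mid (a point): Centre of a loose black ebony chip 30 x 22 x 14 mm, 11 g, lying on the open part of the board; z up.
- felt_tin: Bystander: low aluminium tin of green felt pads, 70 mm across, 24 high; origin under its centre.
- wax_jar: Bystander: amber jar with black cap, 60 mm across, 65 high; origin under its centre.
- mallet: Bystander: lying wooden mallet, 220 mm long, head 68 across; origin on the bench under its middle, x along it.
- gouge: Bystander: lying carving gouge, 210 mm long; origin on the bench near its middle, x along it.
- bangle_a: Bystander: pale wooden bangle, 74 mm across, 22 high; origin under its centre.
- bangle_b: Bystander: dark wooden bangle, 74 mm across, 28 high; origin under its centre.
- bird: Bystander: small ivory-coloured bird on a stand, about 90 mm long and 97 high; origin under its stand.
- plinth: Loose brown wooden plinth with a black carved elephant, 160 mm tall in all, 0.55 to 1 kg, standing on the board with its back within 5 mm of the fence. Origin midway between the four soles, at their level; axes as plinth_edge, which lies 70 mm to -x and 8 mm up. Rear face 70 mm to +x.
- wedge: The wedge as a whole; origin at the centre of its underside, axes as wedge_grip, which lies 45 mm to -x of it.
- scraper: The scraper block as a whole; origin at the centre of its underside, axes as scraper_grip.
Not all that is in view belongs to the job. Leave any orange look-alike of the scraper alone.

How it is judged:
By the outcome, as a careful person would: the job done as asked, in the order asked, and still so for the second after the job is handed in, while the arm keeps its last pose, push and grip.
It also fails if it takes over 61 s, if anything falls off the work surface, if the arm or the gripper's body presses on something with over 40 N, if the wrist force passes 120 N, or if a joint passes its speed limit or range.

## Robot

A 6-joint arm with a two-finger parallel gripper is mounted at the origin on the work surface. World frame = base frame: x ahead of the robot, y to its left, z up, the work surface at z = 0. Lengths are in mm, angles in rad, forces in N, time in s.
With the tool pointing down it reaches from about 400 to 925 mm from the base axis. Payload 12.5 kg.
Tool frame: the origin (TCP) lies between the finger pads; the fingertips stand 19 mm ahead of it and the grasp point (between the pads) is the TCP (env.tips_ahead is the distance from the TCP to the fingertips, in mm); z points along the fingers, y is the line along which they close (so a half turn about z gives the same grasp; the last joint's range is limited). The gripper opens to 95 mm and grips with 3 to 60 N. Pads are 20 mm wide; open, the fingers measure 119 mm over their backs; the gripper's body (75 mm by 180 mm) begins 59 mm behind the grasp point.
Start: joints at [1.19, 0.491, 1.559, -0, 1.092, -0.106], TCP at [169.578, 601.571, 233.661] pointing down, gripper open.
Joint ranges: [-3.1, 3.1], [-0.84, 2.19], [0.05, 2.79], [-1.13, 4.28], [0.06, 2.93], [-2.69, 2.69]. Speed limits (rad/s): [2.22, 2.22, 2.79, 3.14, 3.14, 3.14].

## Interface

Orientations are given as [roll, pitch, yaw] about the fixed x, y, z axes, in that order (R = Rz(yaw) Ry(pitch) Rx(roll)).
In Python, from cell import env gives the robot as it stands.
- The arm moves only by the shell command python3 -m crank 'ROWS'. ROWS is JSON, a list of rows, each a list of 5 numbers: the shift along the tool's x, y, z in mm, then the turn about the tool's z in degrees, then the finger opening in mm, from 0 to 95.1. In form: [[dx, dy, dz, yaw, grip], ...]. A call has 1 to 10 rows; each row is the pose to reach, as a shift and turn from the pose commanded when the call began, along the tool's axes at that moment; what a row does not reach only later rows make up. A row lasts 1/12 s, in which the tool goes at most 41.7 mm and 7.16 degrees, less where a joint would pass 70% of its speed; a pose out of reach is approached as far as the arm can. A call with a gripper value outside its range is refused whole. The fingers move at their own pace and stop on an object; the grip force is fixed at half the most. Time passes only in rows, so rows that repeat a pose let the fingers close. It gives the time, the measured TCP pose, the force, the opening and the grip force at its end, in the units of the state.
- env.state(): the state, without advancing time (a new reading comes with each control period).
- env.read_camera(name): name is "scene" or "top"; returns a dict with "img" (480x640x3 uint8, blue, green, red), "K" (3x3 intrinsics, pixels), "pose" (4x4, takes a point from camera to world coordinates). Camera axes: x right, y down, z forward; pixel columns grow to the right and rows downward; lengths in mm; the calibration is good to about 2 mm. A picture is of the moment at which its call begins. There is no depth.
- env.job_done(): hands the job in; it is judged then, once.
The state is a dict: "t": time; "joints": joint angles; "qvel": joint speeds; "tau": joint torques, N m; "eef_pos": TCP position; "tcp_rot": TCP orientation; "ft_force": force on the tool from outside, world axes, zero at the start; "moment": the same for the moment, N m; "opening": opening from 0.0 (shut) to 1.0 (fully open); "grip_force": force on a finger pad.
Only numpy, scipy, OpenCV 4.12 (cv2) and the standard library are available. Lean on these libraries where they do the work, as an engineer would, in place of code of your own. Each camera call takes 0.05 s, during which the arm holds its last target. There are 200 camera calls.

## Working session

There is one attempt and no reset: what is moved stays moved. The work goes in short steps, Python scripts to look and compute and a shell command to move; the robot and the scene stay as the last step left them, time stands still between calls to the robot, and variables do not carry over. Pictures are saved under pics/ and viewed, at most 10 in all, crops included, and the job is handed in when it is done.

```bash
mkdir -p pics; ls; cat > h.py <<'E'
import numpy as np, cv2
from cell import env
def ray(c,u,v):
    d=np.linalg.inv(c["K"])@[u,v,1]; P=np.array(c["pose"]); return P[:3,3],P[:3,:3]@d
def plane(c,u,v,z):
    o,d=ray(c,u,v); return o+d*(z-o[2])/d[2]
def proj(c,p):
    P=np.array(c["pose"]); q=np.array(c["K"])@(P[:3,:3].T@(np.array(p)-P[:3,3])); return q[:2]/q[2]
E
python3 - <<'E'
from h import *
for n in("scene","top"):
    c=env.read_camera(n); cv2.imwrite(f"pics/{n}0.png",c["img"]); np.savez(f"pics/{n}0.npz",**c)
    print(n,np.round(c["K"],1).tolist(),np.round(c["pose"],3).tolist())
print(env.state())
E
```

```text
pics
scene [[518.5, 0.0, 321.2], [0.0, 518.5, 237.5], [0.0, 0.0, 1.0]] [[-0.093, 0.782, -0.616, 1274.411], [0.996, 0.067, -0.064, 50.608], [-0.009, -0.619, -0.785, 992.795], [0.0, 0.0, 0.0, 1.0]]
top [[589.0, 0.0, 329.0], [0.0, 589.0, 234.9], [0.0, 0.0, 1.0]] [[-0.014, -0.995, 0.097, 390.699], [-1.0, 0.016, 0.018, -29.859], [-0.019, -0.097, -0.995, 1590.38], [0.0, 0.0, 0.0, 1.0]]
{'t': 0.1, 'joints': array([ 1.19040062e+00,  4.91472041e-01,  1.55936315e+00, -4.57809950e-07,
        1.09168889e+00, -1.05567203e-01]), 'qvel': array([ 0.00174837, -0.00127457, -0.00168425, -0.00016019, -0.00030032,
        0.00108614]), 'tau': array([ 2.23722775e-03, -6.13627625e+01, -2.58608168e+01,  6.94388361e-02,
        4.70003451e-02, -2.38549472e-05]), 'eef_pos': array([169.50419907, 601.38654702, 233.14583038]), 'tcp_rot': array([-3.14066637e+00, -9.77420854e-05,  2.86676431e+00]), 'ft_force': array([-0.87602394, -0.05417544, -0.0184922 ]), 'moment': array([-0.01013564, -0.0576192 ,  0.02278815]), 'grip_force': 0.0, 'opening': 1.0008735737729133}
```

View pics/top0.png

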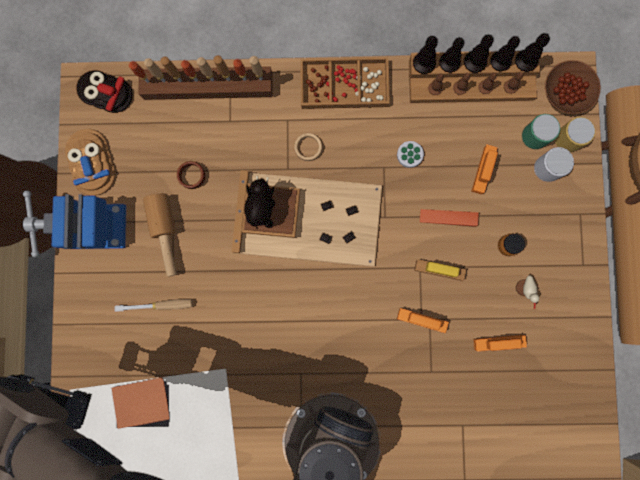

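View pics/scene0.png

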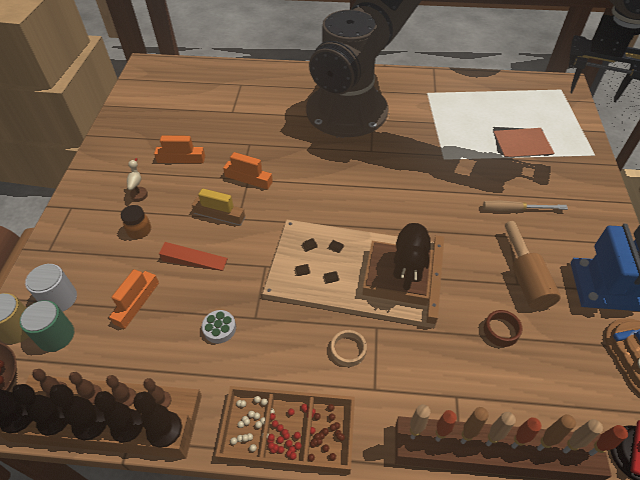

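The top view shows these candidates for the scraper: the yellow-gripped block at (441,269), and orange look-alikes at (423,320), (500,343) and (485,168). By the description I choose the yellow one. The wedge is the red-brown bar at (449,217), as opposed to the brown sheet at (140,403). The chips are at (327,206), (352,210), (326,238) and (349,237). The board's fence is on the left (+y), with the plinth against it.

```bash
python3 - <<'E'
from h import *
T=np.load("pics/top0.npz"); S=np.load("pics/scene0.npz")
def blobs(c,name,roi,lo,hi,amin,z):
    x0,y0,x1,y1=roi; hsv=cv2.cvtColor(c["img"],cv2.COLOR_BGR2HSV)
    m=cv2.inRange(hsv,np.array(lo),np.array(hi)); k=np.zeros_like(m); k[y0:y1,x0:x1]=m[y0:y1,x0:x1]
    for q in cv2.findContours(k,0,1)[0]:
        if cv2.contourArea(q)<amin: continue
        r=cv2.minAreaRect(q); b=np.array([plane(c,*p,z)[:2] for p in cv2.boxPoints(r)])
        M=cv2.moments(q);u=M['m10']/M['m00'],M['m01']/M['m00']
        e=b[1]-b[0],b[2]-b[1]; L=[np.linalg.norm(i) for i in e]; a=e[int(L[1]>L[0])]
        print(name,np.round(u,1),"ctr",np.round(plane(c,*u,z)[:2],1),"rectc",np.round(b.mean(0),1),"size",np.round(L,1),"ang",round(np.degrees(np.arctan2(a[1],a[0])),1))
blobs(T,"yellow",(400,240,480,300),(20,140,110),(35,255,255),30,78)
blobs(T,"wedge",(410,200,490,235),(0,120,60),(9,255,255),50,16)
blobs(T,"chips",(308,195,368,250),(0,0,0),(180,255,60),20,32)
blobs(S,"yellowS",(180,170,250,230),(20,140,110),(35,255,255),30,67)
blobs(S,"wedgeS",(150,235,235,275),(0,120,60),(9,255,255),50,16)
blobs(S,"chipsS",(290,230,350,290),(0,0,0),(180,255,60),20,28)
a=cv2.resize(T["img"][165:285,225:385],None,fx=4.9,fy=4.9,interpolation=2)
cv2.imwrite("pics/c1.png",a)
b=cv2.resize(T["img"][190:350,390:550],None,fx=3.7,fy=3.7,interpolation=2); cv2.imwrite("pics/c2.png",b)
E
```

```text
yellow [442.3 269. ] ctr [ 446.6 -291.4] rectc [ 446.7 -291.3] size [26.  83.8] ang -103.2
wedge [449.3 217.2] ctr [ 587.2 -325.5] rectc [ 586.9 -324.3] size [ 38.4 156.1] ang -94.6
chips [325.6 237.8] ctr [535.6   6.8] rectc [535.8   6.9] size [18.3 26.2] ang -112.8
chips [348.9 237. ] ctr [536.8 -55. ] rectc [536.6 -55. ] size [25.8 17.7] ang -57.1
chips [351.7 210.1] ctr [608.8 -63.6] rectc [608.8 -63.7] size [27. 17.] ang -72.4
chips [326.8 205.2] ctr [623.    2.6] rectc [623.    2.8] size [26.8 17.5] ang -69.0
yellowS [216.8 196.1] ctr [ 442.5 -290.2] rectc [ 441.8 -289.8] size [ 41.7 102.6] ang 62.7
wedgeS [191.  256.7] ctr [ 591.5 -327.3] rectc [ 594.8 -324.2] size [ 54.9 169.2] ang 78.4
chipsS [330.9 277.4] ctr [628.9   3.7] rectc [627.8   3.6] size [27.1 25.8] ang 111.8
chipsS [302.  269.8] ctr [614. -63.] rectc [613.9 -62.9] size [27.3 25.8] ang 108.8
chipsS [335.6 246.1] ctr [540.4   7.6] rectc [539.6   7.9] size [25.6 29.9] ang 62.4
chipsS [309.3 244.4] ctr [540.7 -54.2] rectc [540.3 -54.5] size [29.4 27. ] ang 122.1
```

View pics/c1.png

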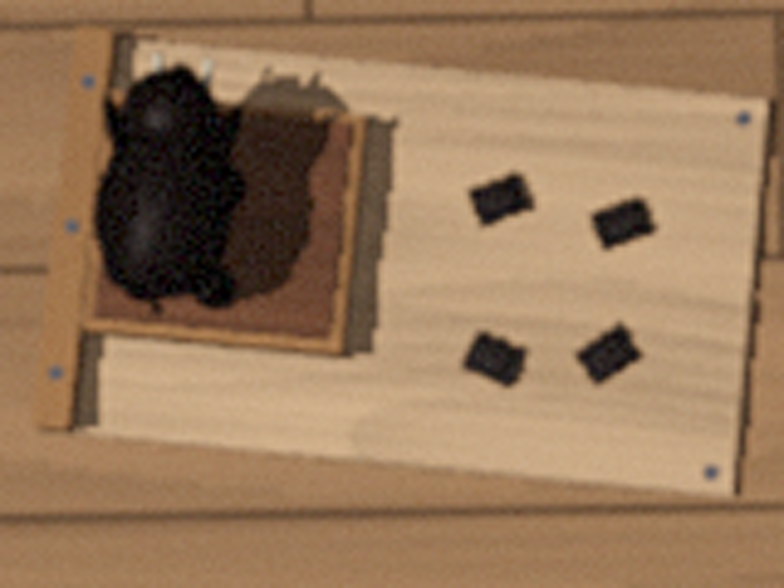

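View pics/c2.png

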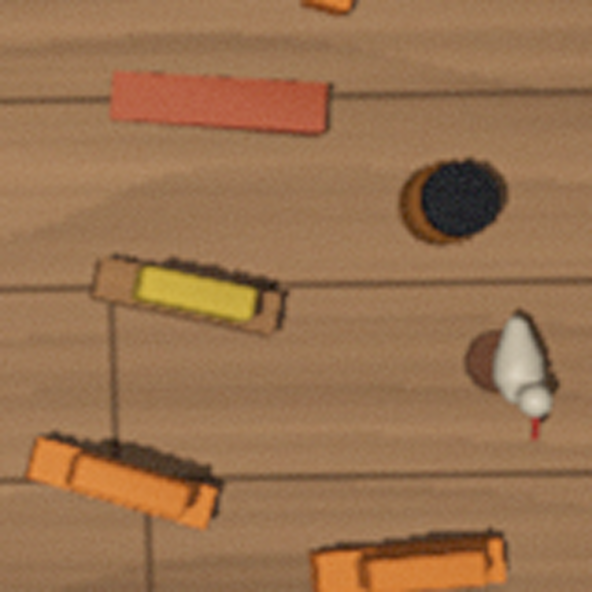

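Crop 1 shows the plinth's front top edge running from (362,112) to (345,352), the board's open end at (770,98)–(735,493), and the four chips. Crop 2 confirms that the yellow-gripped scraper at (195,292) is the real one, with orange look-alikes below it. The wedge is at (220,100), with its thick end apparently on the right. Next I'll work out the board and plinth poses.

```bash
cat >> h.py <<'E'
def rel(targets):
    "world (x,y,z,yaw deg) -> tool shift and turn from the present pose"
    s=env.state(); p=s["eef_pos"]; w=s["tcp_rot"][2]; c,n=np.cos(w),np.sin(w)
    print("t",round(s["t"],2),"at",np.round(p,1),"yaw",round(np.degrees(w),1))
    for x,y,z,a in targets:
        d=np.array([x,y,z])-p; t=-(a-np.degrees(w)); t=(t+180)%360-180
        print((x,y,z,a),"->",np.round([c*d[0]+n*d[1],n*d[0]-c*d[1],-d[2],t],1))
E
python3 - <<'E'
from h import *
T=np.load("pics/top0.npz"); S=np.load("pics/scene0.npz")
f=lambda u,v,z:np.round(plane(T,225+(u+.5)/4.9-.5,165+(v+.5)/4.9-.5,z)[:2],1)
A=f(768,98,18);B=f(735,493,18);C=f(137,38,18)
print("open end",A,B,np.linalg.norm(A-B),"angle of edge",np.degrees(np.arctan2(*(A-B)[::-1])))
F=[f(112,32,44),f(75,430,44),f(78,28,44),f(40,428,44)];print("fence front/back",F)
P=f(362,112,56),f(345,352,56);print("plinth front",P,np.mean(P,0),np.linalg.norm(P[0]-P[1]),np.degrees(np.arctan2(*(P[0]-P[1])[::-1])))
for nm,u,v,z in[("board corner",290,221,18),("board corner",263,293,18),("slab",371,239,56),("slab",363,289,56)]: print(nm,plane(S,u,v,z)[:2].round(1))
a=cv2.resize(S["img"][215:325,150:450],None,fx=2.66,fy=2.66,interpolation=2)
b=cv2.resize(S["img"][235:280,150:240],None,fx=6,fy=6,interpolation=2); b=np.pad(b,((0,0),(0,a.shape[1]-b.shape[1]),(0,0)))
cv2.imwrite("pics/c3.png",np.vstack([a,b]))
rel([(310,425,270,120),(450,250,270,77),(480,-50,250,77),(446,-291,200,77)])
E
```

```text
open end [ 678.8 -145.3] [ 461.5 -122.4] 218.50331805260987 angle of edge -6.015868549330567
fence front/back [array([716.9, 213.2]), array([499.6, 233.3]), array([719.5, 231.8]), array([501. , 252.2])]
plinth front (array([668.1,  76.2]), array([538.3,  86.5])) [603.2   81.35] 130.20802586630373 -4.537076232833305
board corner [ 465.1 -110.4]
board corner [ 676.5 -142.9]
slab [534.3  88.1]
slab [671.3  75.7]
t 0.1 at [169.5 601.4 233.1] yaw 164.3
(310, 425, 270, 120) -> [-183.1 -131.6  -36.9   44.3]
(450, 250, 270, 77) -> [-365.3 -262.1  -36.9   87.3]
(480, -50, 250, 77) -> [-475.6 -542.7  -16.9   87.3]
(446, -291, 200, 77) -> [-508.3 -783.9   33.1   87.3]
```

View pics/c3.png

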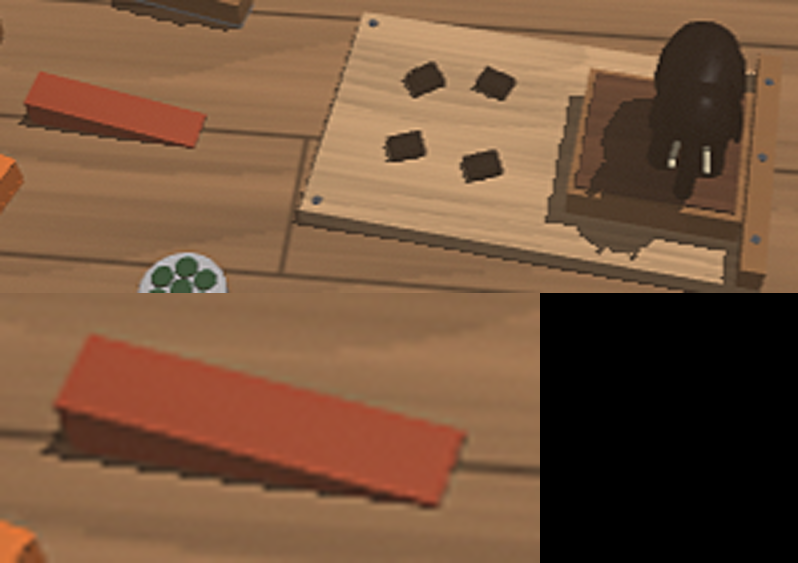

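The crop shows the wedge's thick end on the scene-left (-y), so its thin end already points at the plinth. The board heading is about 84.3° and its centre about (590,54). I'm heading for the scraper.

```bash
python3 -m crank '[[-30,-20,-20,7,60],[-60,-40,-37,14,60],[-90,-65,-37,21,60],[-120,-86,-37,28,60],[-150,-108,-37,35,60],[-180,-130,-37,42,60],[-213,-154,-37,49,60],[-246,-178,-37,56,60],[-278,-200,-37,63,60],[-310,-223,-37,70,60]]'
python3 - <<'E'
from h import *
rel([(480,-50,250,77),(446.5,-291,160,76.8)])
E
```

```text
t: 0.93
eef_pos: [408.2, 301.1, 270.6]
tcp_rot: [-3.142, -0.0, 1.639]
ft_force: [0.3, 0.5, -0.7]
opening: 0.63
grip_force: 0.0
t 0.93 at [408.2 301.1 270.6] yaw 93.9
(480, -50, 250, 77) -> [-355.2   47.6   20.6   16.9]
(446.5, -291, 160, 76.8) -> [-593.3   -2.2  110.6   17.1]
```

```bash
python3 -m crank '[[-36,10,0,3,60],[-72,18,0,6,60],[-108,26,0,9,60],[-144,32,0,12,60],[-180,38,5,15,60],[-216,42,10,17,60],[-252,46,15,17,60],[-290,48,18,17,60],[-325,48,20,17,60],[-355,48,20,17,60]]'
python3 - <<'E'
from h import *
rel([(446.5,-291,130,76.8),(446.5,-291,58,76.8)])
E
```

```text
t: 1.77
eef_pos: [481.3, -49.8, 250.0]
tcp_rot: [-3.141, 0.0, 1.348]
ft_force: [0.9, 0.1, 0.5]
opening: 0.632
grip_force: 0.0
t 1.77 at [481.3 -49.8 250. ] yaw 77.2
(446.5, -291, 130, 76.8) -> [-242.9   19.4  120.     0.4]
(446.5, -291, 58, 76.8) -> [-242.9   19.4  192.     0.4]
```

```bash
python3 -m crank '[[-40,4,0,0.4,60],[-80,8,10,0.4,60],[-120,12,35,0.4,60],[-160,16,60,0.4,60],[-200,18,85,0.4,60],[-230,19,110,0.4,60],[-243,19,130,0.4,60],[-243,19,150,0.4,60],[-243,19,150,0.4,60]]'
python3 - <<'E'
from h import *
c=env.read_camera("top");cv2.imwrite("pics/t1.png",c["img"])
rel([(446.5,-291,58,76.8)])
E
python3 -m crank '[[0,0,15,0,60],[0,0,30,0,60],[0,0,42,0,60],[0,0,42,0,60],[0,0,42,0,20],[0,0,42,0,20],[0,0,42,0,20],[0,0,42,0,20],[0,0,42,0,20],[0,0,42,0,20]]'
```

```text
t: 2.52
eef_pos: [444.7, -289.0, 96.9]
tcp_rot: [-3.136, -0.003, 1.339]
ft_force: [-0.6, 1.0, 0.1]
opening: 0.631
grip_force: 0.0
t 2.57 at [ 445.6 -288.6   99. ] yaw 76.8
(446.5, -291, 58, 76.8) -> [-2.1  1.4 41.  -0. ]
t: 3.4
eef_pos: [446.7, -288.9, 59.0]
tcp_rot: [3.141, 0.0, 1.341]
ft_force: [1.5, 0.2, 0.8]
opening: 0.266
grip_force: 0.6
```

```bash
python3 -m crank '[[0,0,0,0,18],[0,0,0,0,18],[0,0,0,0,18],[0,0,-10,0,18],[0,0,-30,0,18],[0,0,-60,0,18],[0,0,-90,0,18],[0,0,-110,0,18]]'
python3 - <<'E'
from h import *
rel([(530,-200,165,80),(660,-34,150,84.3),(660,-34,85,84.3)])
E
```

```text
t: 4.07
eef_pos: [446.7, -288.9, 171.3]
tcp_rot: [3.14, 0.001, 1.341]
ft_force: [0.7, 0.8, -1.1]
opening: 0.25
grip_force: 30.0
t 4.07 at [ 446.7 -288.9  171.3] yaw 76.9
(530, -200, 165, 80) -> [105.6  60.9   6.3  -3.1]
(660, -34, 150, 84.3) -> [296.8 149.8  21.3  -7.4]
(660, -34, 85, 84.3) -> [296.8 149.8  86.3  -7.4]
```

```bash
python3 -m crank '[[36,18,0,-1,18],[72,36,0,-2,18],[108,54,0,-3,18],[144,72,0,-4,18],[180,90,5,-5,18],[215,108,10,-6,18],[250,126,16,-7,18],[280,142,21,-7.4,18],[297,150,21,-7.4,18],[297,150,21,-7.4,18]]'
python3 - <<'E'
from h import *
c=env.read_camera("top");cv2.imwrite("pics/t2.png",cv2.resize(c["img"][150:300,225:425],None,fx=4,fy=4,interpolation=2))
rel([(660,-34,83,84.3)])
E
```

```text
t: 4.9
eef_pos: [661.5, -30.4, 147.2]
tcp_rot: [-3.141, -0.001, 1.474]
ft_force: [-0.8, 0.2, -2.3]
opening: 0.252
grip_force: 30.0
t 4.95 at [660.4 -32.1 147.3] yaw 84.4
(660, -34, 83, 84.3) -> [-1.9 -0.3 64.3  0.1]
```

View pics/t2.png

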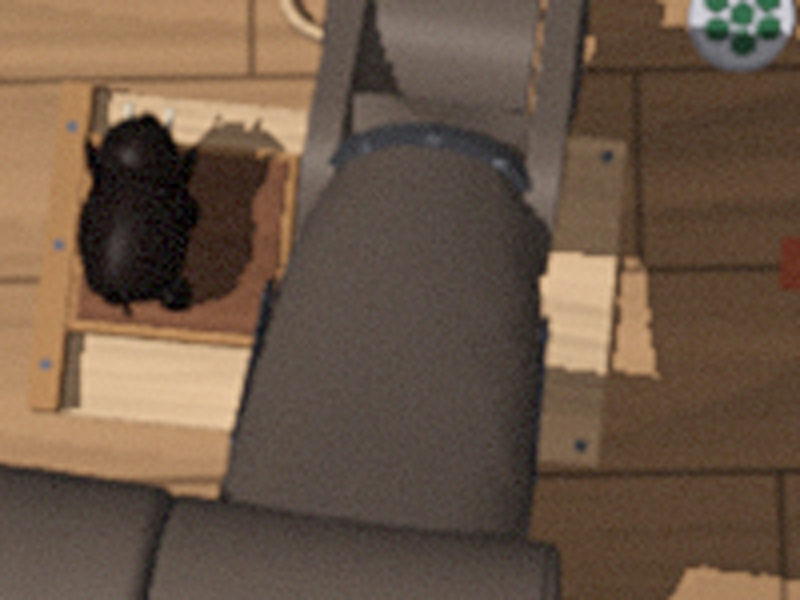

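The arm hides the board from above, but the plinth is untouched and the scraper is over the board's far side. I'm lowering it to just above the board.

```bash
python3 -m crank '[[-1,0,20,0,18],[-2,0,40,0,18],[-2,0,55,0,18],[-2,0,63,0,18],[-2,0,67,0,18],[-2,0,68.5,0,18],[-2,0,68.5,0,18],[-2,0,68.5,0,18]]'
python3 - <<'E'
from h import *
c=env.read_camera("scene");cv2.imwrite("pics/s2.png",cv2.resize(c["img"][200:330,230:450],None,fx=3.6,fy=3.6,interpolation=2))
rel([(462.6,-14.7,79,84.3)])
E
```

```text
t: 5.62
eef_pos: [660.3, -36.0, 80.1]
tcp_rot: [3.14, -0.0, 1.47]
ft_force: [-0.0, -0.7, -1.9]
opening: 0.251
grip_force: 30.0
t 5.67 at [660.3 -35.9  80.1] yaw 84.3
(462.6, -14.7, 79, 84.3) -> [   1.3 -198.8    1.1   -0. ]
```

View pics/s2.png

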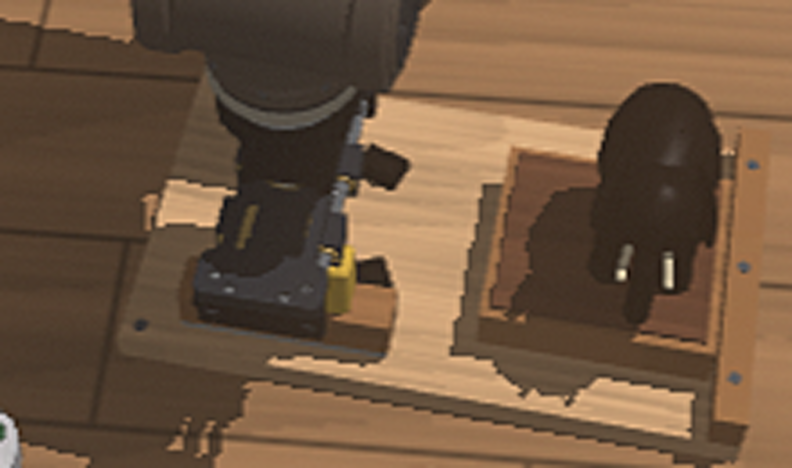

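The scene crop shows the scraper flat just above the board beside the chips. The two right-hand chips, at (370,270) and (385,167), both lie within its span. Sweeping towards -x.

```bash
python3 -m crank '[[1,-4,1.5,0,18],[1,-11,1.5,0,18],[1,-18,1.5,0,18],[1,-26,1.5,0,18],[1,-34,1.5,0,18],[1,-42,1.5,0,18],[1,-50,1.5,0,18],[1,-58,1.5,0,18],[1,-66,1.5,0,18],[1,-74,1.5,0,18]]' && python3 -m crank '[[0,-8,0,0,18],[0,-16,0,0,18],[0,-24,0,0,18],[0,-32,0,0,18],[0,-40,0,0,18],[0,-48,0,0,18],[0,-56,0,0,18],[0,-64,0,0,18],[0,-72,0,0,18],[0,-80,0,0,18]]' && python3 -m crank '[[0,-8,0,0,18],[0,-16,0,0,18],[0,-24,0,0,18],[0,-32,0,0,18],[0,-40,0,0,18],[0,-48,0,0,18],[0,-52,0,0,18],[0,-52,0,0,18],[0,-52,0,0,18],[0,-52,0,0,18]]'
python3 - <<'E'
from h import *
for n in("scene","top"):
    c=env.read_camera(n);cv2.imwrite(f"pics/{n}3.png",c["img"])
s=cv2.imread("pics/scene3.png")[200:330,230:450]; t=cv2.imread("pics/top3.png")[165:295,240:460]
cv2.imwrite("pics/c4.png",cv2.resize(np.vstack([s,t]),None,fx=2.3,fy=2.3,interpolation=2))
rel([(446,-200,160,76.8)])
E
```

```text
t: 6.5
eef_pos: [585.7, -27.3, 77.7]
tcp_rot: [3.141, -0.0, 1.47]
ft_force: [0.6, -0.5, -1.5]
opening: 0.252
grip_force: 30.0
t: 7.33
eef_pos: [506.0, -19.2, 77.7]
tcp_rot: [3.142, -0.0, 1.471]
ft_force: [-0.3, -0.3, -1.8]
opening: 0.249
grip_force: 30.0
t: 8.17
eef_pos: [455.5, -14.2, 77.6]
tcp_rot: [3.141, -0.0, 1.47]
ft_force: [0.3, 0.1, -1.6]
opening: 0.249
grip_force: 30.0
t 8.27 at [455.4 -14.1  77.6] yaw 84.3
(446, -200, 160, 76.8) -> [-185.9    9.2  -82.4    7.5]
```

View pics/c4.png

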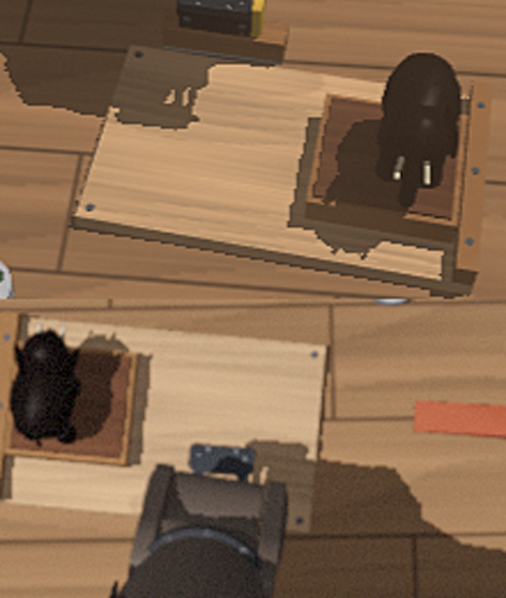

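The board is clear of chips in both views. Lifting the scraper and taking it back to its old place.

```bash
python3 -m crank '[[0,0,-20,0,18],[0,0,-50,0,18],[-30,2,-82,2,18],[-65,4,-82,3,18],[-100,6,-82,4,18],[-135,8,-82,5,18],[-170,9,-82,6,18],[-186,9,-82,7.5,18],[-186,9,-82,7.5,18]]'
python3 - <<'E'
from h import *
rel([(446.7,-288.9,110,76.8),(446.7,-288.9,59.5,76.8)])
E
```

```text
t: 9.02
eef_pos: [445.4, -203.1, 159.5]
tcp_rot: [3.141, 0.0, 1.335]
ft_force: [-0.6, -0.6, -1.9]
opening: 0.251
grip_force: 30.0
t 9.02 at [ 445.4 -203.1  159.5] yaw 76.5
(446.7, -288.9, 110, 76.8) -> [-83.1  21.3  49.5  -0.3]
(446.7, -288.9, 59.5, 76.8) -> [-83.1  21.3 100.   -0.3]
```

```bash
python3 -m crank '[[-35,9,0,0,18],[-70,18,20,0,18],[-83,21,50,0,18],[-83,21,75,0,18],[-83,21,90,0,18],[-83,21,96,0,18],[-83,21,99.5,0,18],[-83,21,99.5,0,18],[-83,21,99.5,0,18]]' && python3 -m crank '[[0,0,0.3,0,60],[0,0,0,0,60],[0,0,0,0,60],[0,0,0,0,60],[0,0,0,0,60],[0,0,-25,0,60],[0,0,-60,0,60],[0,0,-90,0,60],[0,0,-90,0,60]]'
python3 - <<'E'
from h import *
for n in("scene","top"):
    c=env.read_camera(n);cv2.imwrite(f"pics/{n}4.png",c["img"])
s=cv2.imread("pics/scene4.png")[130:310,120:450]; t=cv2.imread("pics/top4.png")[165:295,230:560]
cv2.imwrite("pics/c5.png",cv2.resize(np.vstack([s,t]),None,fx=1.9,fy=1.9,interpolation=2))
rel([(583.5,-369,110,85.4),(583.5,-369,21.5,85.4)])
E
```

```text
t: 9.77
eef_pos: [447.4, -285.5, 60.9]
tcp_rot: [3.141, 0.0, 1.34]
ft_force: [0.1, -0.2, -1.3]
opening: 0.25
grip_force: 30.0
t: 10.52
eef_pos: [448.4, -286.9, 155.1]
tcp_rot: [3.135, 0.003, 1.34]
ft_force: [0.9, -0.5, 1.3]
opening: 0.628
grip_force: 0.0
t 10.62 at [ 447.1 -285.9  151.1] yaw 76.8
(583.5, -369, 110, 85.4) -> [-49.7 151.8  41.1  -8.6]
(583.5, -369, 21.5, 85.4) -> [-49.7 151.8 129.6  -8.6]
```

View pics/c5.png

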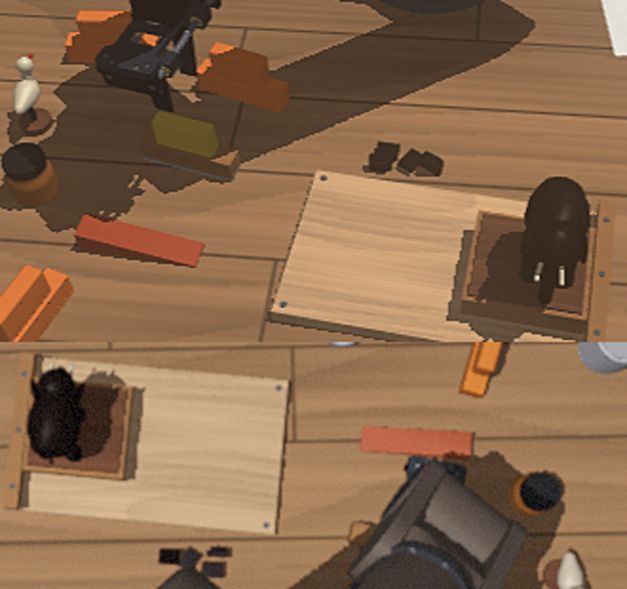

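The crop shows all four chips on the bench just off the board's -x edge and the scraper standing at its old place. Now the wedge.

```bash
python3 -m crank '[[-12,38,0,-3,65],[-24,76,0,-6,65],[-37,114,0,-8.6,65],[-50,150,10,-8.6,65],[-50,152,40,-8.6,65],[-50,152,70,-8.6,65],[-50,152,85,-8.6,65],[-50,152,90,-8.6,65],[-50,152,90,-8.6,65]]'
python3 - <<'E'
from h import *
rel([(584.4,-369.9,22,85.4)])
E
```

```text
t: 11.37
eef_pos: [582.5, -368.6, 57.5]
tcp_rot: [-3.138, -0.002, 1.49]
ft_force: [0.4, -0.4, -0.3]
opening: 0.682
grip_force: 0.0
t 11.37 at [ 582.5 -368.6   57.5] yaw 85.4
(584.4, -369.9, 22, 85.4) -> [-1.2  2.  35.5 -0. ]
```

```bash
python3 -m crank '[[-1,2,15,0,65],[-1,2,28,0,65],[-1,2,34,0,65],[-1,2,36,0,65],[-1,2,36,0,65],[-1,2,36,0,65]]' && python3 -m crank '[[0,0,1.5,0,30],[0,0,1.5,0,30],[0,0,1.5,0,30],[0,0,1.5,0,30],[0,0,1.5,0,30],[0,0,1.5,0,30],[0,0,1.5,0,30],[0,0,1.5,0,30]]'
```

```text
t: 11.87
eef_pos: [585.4, -370.4, 24.4]
tcp_rot: [3.141, 0.0, 1.49]
ft_force: [-0.2, -0.2, -0.9]
opening: 0.685
grip_force: 0.0
t: 12.53
eef_pos: [585.3, -370.4, 22.8]
tcp_rot: [3.141, 0.0, 1.49]
ft_force: [-0.3, 0.3, 2.1]
opening: 0.375
grip_force: 30.0
```

```bash
python3 -m crank '[[0,0,-8,0,30],[0,0,-30,0,30],[0,0,-60,0,30],[0,0,-70,0,30],[0,0,-70,0,30],[0,0,-70,0,30]]'
python3 - <<'E'
from h import *
c=env.read_camera("scene");cv2.imwrite("pics/s6.png",c["img"])
s=env.state();p=s["eef_pos"];w=s["tcp_rot"][2]
hsv=cv2.cvtColor(c["img"],cv2.COLOR_BGR2HSV);m=cv2.inRange(hsv,(0,120,50),(9,255,255));m[:,:120]=0;m[:,330:]=0;m[:160]=0;m[300:]=0
q=max(cv2.findContours(m,0,1)[0],key=cv2.contourArea);r=q[q[:,0,0]>=q[:,0,0].max()-3][:,0]
print("tip px",q[:,0,0].max(),r.tolist())
pr=lambda a,b,z:proj(c,[p[0]+a*np.cos(w)-b*np.sin(w),p[1]+a*np.sin(w)+b*np.cos(w),p[2]+z]).round(1)
for a in(115,120,125): print(a,[pr(a,b,-20).tolist() for b in(-18,0,18)])
rel([(588.2,-77.8,95,84.7),(588.2,-77.8,42,84.7)])
E
```

```text
t: 13.03
eef_pos: [585.2, -370.3, 92.6]
tcp_rot: [3.141, 0.0, 1.49]
ft_force: [-0.1, -0.2, -0.9]
opening: 0.377
grip_force: 30.0
tip px 222 [[219, 248], [219, 247], [220, 246], [220, 245], [220, 244], [221, 243], [222, 242], [222, 241], [222, 240], [222, 239], [221, 239], [220, 239], [219, 239]]
115 [[214.6, 251.7], [217.0, 245.3], [219.4, 239.1]]
120 [[216.8, 252.0], [219.2, 245.6], [221.5, 239.4]]
125 [[219.0, 252.3], [221.3, 245.9], [223.6, 239.6]]
t 13.08 at [ 584.9 -370.    91.7] yaw 85.4
(588.2, -77.8, 95, 84.7) -> [291.5 -20.4  -3.3   0.7]
(588.2, -77.8, 42, 84.7) -> [291.5 -20.4  49.7   0.7]
```

```bash
python3 -m crank '[[30,-2,-3,0,30],[65,-5,-3,0,30],[100,-8,-3,0.2,30],[135,-10,-3,0.4,30],[170,-12,-3,0.6,30],[205,-15,-3,0.7,30],[240,-18,-3,0.7,30],[270,-20,-3,0.7,30],[291,-20,5,0.7,30],[291,-20,5,0.7,30]]' && python3 -m crank '[[0,0,10,0,30],[0,0,25,0,30],[0,0,36,0,30],[0,0,40,0,30],[0,0,40,0,30],[0,0,40,0,30]]'
python3 - <<'E'
from h import *
for n in("scene","top"):
    c=env.read_camera(n);cv2.imwrite(f"pics/{n}7.png",c["img"])
s=cv2.imread("pics/scene7.png")[210:325,240:460]; t=cv2.imread("pics/top7.png")[165:280,225:445]
cv2.imwrite("pics/c7.png",cv2.resize(np.vstack([s,t]),None,fx=2.6,fy=2.6,interpolation=2))
rel([(588.2,-77.8,42,84.7)])
E
```

```text
t: 13.92
eef_pos: [587.7, -74.8, 85.3]
tcp_rot: [-3.138, -0.001, 1.481]
ft_force: [-0.2, 0.3, -0.5]
opening: 0.378
grip_force: 30.0
t: 14.42
eef_pos: [588.8, -79.3, 47.2]
tcp_rot: [-3.141, -0.0, 1.477]
ft_force: [0.4, -0.1, 1.1]
opening: 0.379
grip_force: 30.0
t 14.52 at [589.2 -79.1  48. ] yaw 84.6
(588.2, -77.8, 42, 84.7) -> [ 1.2 -1.1  6.  -0.1]
```

View pics/c7.png

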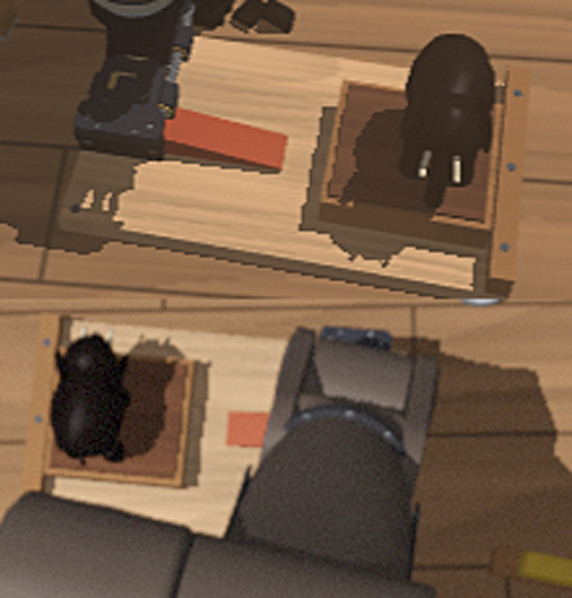

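The wedge is in line with the middle of the plinth's front edge: its tip is at (228,428) and the edge's middle at (190,424) in the top half. Lowering it onto the board.

```bash
python3 -m crank '[[1,-1,3,0,30],[1,-1,5,0,30],[1,-1,5.5,0,30],[1,-1,5.5,0,30],[1,-1,5.5,0,30]]' && python3 -m crank '[[0,0,1,0,30],[0,0,1,0,30],[0,0,1,0,30]]' && python3 -m crank '[[0,0,0.8,0,30],[0,0,0.8,0,30],[0,0,0.8,0,30]]'
```

```text
t: 14.93
eef_pos: [588.1, -77.6, 42.2]
tcp_rot: [3.141, -0.0, 1.478]
ft_force: [0.1, -0.6, -0.3]
opening: 0.376
grip_force: 30.0
t: 15.18
eef_pos: [588.0, -77.5, 41.1]
tcp_rot: [3.142, -0.0, 1.478]
ft_force: [-0.8, -0.1, -0.2]
opening: 0.379
grip_force: 30.0
t: 15.43
eef_pos: [588.1, -77.6, 40.7]
tcp_rot: [3.141, -0.0, 1.478]
ft_force: [-1.0, 0.6, 5.1]
opening: 0.376
grip_force: 30.0
```

```bash
python3 -m crank '[[6,0,0,0,30],[13,0,0,0,30],[20,0,0,0,30],[27,0,0,0,30],[34,0,0,0,30],[41,0,0,0,30],[48,0,0,0,30],[54,0,0,0,30],[58,0,0,0,30],[58,0,0,0,30]]' && for i in 1; do python3 -m crank '[[2,0,0,0,30],[4,0,0,0,30],[4,0,0,0,30]]';  python3 -m crank '[[2,0,0,0,30],[4,0,0,0,30],[4,0,0,0,30]]';  python3 -m crank '[[2,0,0,0,30],[4,0,0,0,30],[4,0,0,0,30]]'; python3 -m crank '[[2,0,0,0,30],[4,0,0,0,30],[4,0,0,0,30]]'; python3 -m crank '[[2,0,0,0,30],[4,0,0,0,30],[4,0,0,0,30]]'; done | grep -E "eef|ft"
```

```text
t: 16.27
eef_pos: [593.9, -18.7, 40.8]
tcp_rot: [3.14, -0.0, 1.478]
ft_force: [0.1, 3.1, 6.3]
opening: 0.376
grip_force: 30.0
eef_pos: [594.2, -15.3, 40.7]
ft_force: [-0.5, -0.1, 5.6]
eef_pos: [594.6, -11.5, 40.7]
ft_force: [1.1, -2.1, 5.2]
eef_pos: [594.9, -7.8, 40.8]
ft_force: [-0.0, -4.2, 5.4]
eef_pos: [595.3, -3.9, 40.7]
ft_force: [0.5, -3.6, 5.7]
eef_pos: [595.7, 0.1, 40.8]
ft_force: [-0.6, -4.3, 5.0]
```

```bash
for i in 1; do python3 -m crank '[[2,0,0,0,30],[4,0,0,0,30],[6,0,0,0,30],[6,0,0,0,30]]';  python3 -m crank '[[2,0,0,0,30],[4,0,0,0,30],[6,0,0,0,30],[6,0,0,0,30],[6,0,0,0,30]]'; done | grep -E "eef|ft"
cat > meas.py <<'E'
from h import *
from scipy.optimize import least_squares
# track plinth+elephant features scene0->now, fit shift along board x and tilt about rear sole edge
c=env.read_camera("scene"); S=np.load("pics/scene0.npz")
ax=np.array([.0958,.9954,0]); lat=np.array([-.9954,.0958,0]); E0=np.array([603,81.5,18.])
P={"front top":[(0,b,38) for b in(-55,-35,-15,15,35,55)],"rear/side":[(a,-65,38) for a in(30,60,90,120)]}
g0=cv2.cvtColor(S["img"],cv2.COLOR_BGR2GRAY); g1=cv2.cvtColor(c["img"],cv2.COLOR_BGR2GRAY)
m=np.zeros_like(g0); h=np.array([proj(S,E0+a*ax+b*lat+[0,0,z]) for a,b,z in[(0,-65,38),(0,65,38),(140,65,38),(140,-65,38),(60,0,160),(110,0,160),(0,-65,12),(0,65,12)]],np.float32)
cv2.fillConvexPoly(m,cv2.convexHull(h).astype(int),255)
p0=cv2.goodFeaturesToTrack(g0,60,.03,4,mask=m)
p1,st,_=cv2.calcOpticalFlowPyrLK(g0,g1,p0,None,winSize=(11,11),maxLevel=2)
pb,s2,_=cv2.calcOpticalFlowPyrLK(g1,g0,p1,None,winSize=(11,11),maxLevel=2)
ok=(st*s2).ravel()>0; ok&=np.linalg.norm(pb-p0,axis=2).ravel()<.3
p0=p0[ok,0];d=(p1[ok,0]-p0); print(len(p0))
# features on the slab top / front edge only: near top plane z=56, not elephant
W=np.array([plane(S,*p,56) for p in p0]); a=(W-E0)@ax; b=(W-E0)@lat
for i in np.argsort(a): print(np.round([a[i],b[i],*p0[i],*d[i]],1))
E
python3 meas.py; python3 - <<'E'
from h import *
S=np.load("pics/scene0.npz");E0=np.array([603,81.5,56.]);ax=np.array([.0958,.9954,0])
for nm,q in(("front",E0),("rear",E0+140*ax)):
    p=proj(S,q);print(nm,p.round(1),"up4.7:",(proj(S,q+[0,0,4.7])-p).round(2),"x+2:",(proj(S,q+2*ax)-p).round(2))
E
```

```text
eef_pos: [596.2, 6.1, 40.8]
ft_force: [-0.2, -4.7, 5.8]
eef_pos: [596.8, 12.1, 40.8]
ft_force: [0.1, -4.4, 5.8]
16
[-7.00e-01  3.97e+01  3.69e+02  2.49e+02  6.00e-01  1.00e-01]
[  3.   63.7 372.  241.    0.9  -0.7]
[  5.7 -57.3 366.  285.    1.2  -0.8]
[ 25.6 -61.4 375.  288.    2.6  -0.4]
[ 5.30e+01  6.70e+01  3.94e+02  2.43e+02  2.10e+00 -3.00e-01]
[ 55.4  88.2 396.  236.    2.   -0. ]
[ 5.72e+01  4.75e+01  3.95e+02  2.50e+02  1.80e+00 -3.00e-01]
[ 79.3 -20.1 402.  276.    2.   -0. ]
[ 8.16e+01  1.80e+00  4.04e+02  2.68e+02  2.00e+00 -2.00e-01]
[ 9.18e+01 -6.44e+01  4.06e+02  2.94e+02  1.30e+00  1.00e-01]
[ 1.018e+02 -3.170e+01  4.120e+02  2.820e+02  1.900e+00  1.000e-01]
[105.9  -1.8 415.  271.    1.9   0.6]
[ 1.076e+02 -2.280e+01  4.150e+02  2.790e+02  1.900e+00  1.000e-01]
[ 1.312e+02  1.100e+01  4.270e+02  2.680e+02  1.600e+00 -1.000e-01]
[ 1.314e+02 -5.950e+01  4.250e+02  2.950e+02  2.000e-01  1.000e-01]
[1.369e+02 6.220e+01 4.310e+02 2.500e+02 1.100e+00 4.000e-01]
front [367.  263.2] up4.7: [ 0.13 -1.24] x+2: [0.9  0.13]
rear [430.8 272.7] up4.7: [ 0.34 -1.22] x+2: [0.93 0.14]
```

```bash
python3 -m crank '[[2,0,0,0,30],[3.5,0,0,0,30],[4.5,0,0,0,30],[4.5,0,0,0,30],[4.5,0,0,0,30],[4.5,0,0,0,30]]'; python3 meas.py | awk 'NR>1'
```

```text
t: 18.82
eef_pos: [597.2, 16.4, 40.7]
tcp_rot: [3.141, 0.0, 1.478]
ft_force: [-0.9, -5.2, 6.2]
opening: 0.377
grip_force: 30.0
[-7.00e-01  3.97e+01  3.69e+02  2.49e+02  8.00e-01  1.00e-01]
[  3.   63.7 372.  241.    1.1  -0.9]
[ 25.6 -61.4 375.  288.    3.1  -0.5]
[ 5.30e+01  6.70e+01  3.94e+02  2.43e+02  2.50e+00 -3.00e-01]
[5.54e+01 8.82e+01 3.96e+02 2.36e+02 2.30e+00 2.00e-01]
[ 57.2  47.5 395.  250.    2.3  -0.4]
[ 7.93e+01 -2.01e+01  4.02e+02  2.76e+02  2.20e+00  1.00e-01]
[ 8.16e+01  1.80e+00  4.04e+02  2.68e+02  2.40e+00 -3.00e-01]
[ 91.8 -64.4 406.  294.    1.1  -0. ]
[ 1.018e+02 -3.170e+01  4.120e+02  2.820e+02  2.200e+00 -1.000e-01]
[105.9  -1.8 415.  271.    2.3   0.5]
[ 1.076e+02 -2.280e+01  4.150e+02  2.790e+02  2.300e+00 -1.000e-01]
[1.312e+02 1.100e+01 4.270e+02 2.680e+02 1.900e+00 1.000e-01]
[ 1.314e+02 -5.950e+01  4.250e+02  2.950e+02  3.000e-01  1.000e-01]
```

```bash
python3 - <<'E'
from cell import env
s=env.state();print(s["t"],s["eef_pos"].round(1),s["ft_force"].round(1),s["grip_force"]);print(env.job_done())
E
```

```text
18.8667 [597.2  16.5  40.7] [-0.1 -4.3  6. ] 30.00098152979877
the job is handed in; nothing more can be done
None
```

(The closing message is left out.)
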